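# Close the filling rail and gauge it

### The job

Move the loose section of the bottle-filling rail until it butts flush, square and in line against the open end of the fixed section, closing the gap. Then take the spring-tip gauge out of its wooden holder and hold it upright with its tip inside the round ring mark near the joint on the loose section, pressing gently so that the spring tip goes in about half way (never bottoming it hard), and finish there, still holding the gauge pressed on the mark. Leave the bottles and other things on the bench where they are.

Things in the scene. Friction and masses are not known exactly. Their poses are not given: they have to be found in the camera images.
- dock: Fixed rail section, bolted down: aluminium channel 140 mm long (x), 50 wide (y), floor 24 mm above the bench, 5 mm wide lips along both sides up to 32 mm. Its -x end is open, for the loose section; at +x a steel stop plate 60 mm high. Foot strips 6 mm high at x = 5 and 50 mm reach 45 mm to each side. Two bottles stand on it. Origin: centre of its underside; z up
- dock_end (a point): Centre of the fixed section's open end face (70 mm from its origin towards its -x, 12 mm above the bench); axes as dock
- rail: Loose rail section, 0.25 to 0.5 kg, slides on the bench: the same channel, 140 mm long (x), 50 wide (y), floor at 24 mm, lips to 32 mm, no feet or stop. Its +x end faces the fixed section across a gap of 30 to 70 mm. Black ring mark near its +x end, black square outline near -x. Plain sides, to be gripped across the 50 mm. Origin: centre of its underside; z up
- rail_end (a point): Centre of the loose section's +x end face (70 mm from its origin, 12 mm above its underside); it meets dock_end when flush; axes as rail
- ring_mark (a point): Centre of the round ring mark (18 mm diameter) on the floor of the loose section, 30 mm from its origin towards its +x (40 mm from the +x end), on the centre line, 24 mm above its underside
- holder: Fixed wooden block 66 x 66 mm, 55 mm high, with a 22 mm upright through-hole in which the gauge stands. Origin: centre of its underside
- gauge: Spring-tip gauge, 0.12 to 0.25 kg, upright in the holder: grey square grip 26 x 26 mm (sides along its x and y), 60 mm high, above a steel collar 34 mm in diameter, 6 mm thick, that rests on the holder; below it a stem 18 mm in diameter, 30 mm long, then the thin spring tip. Origin: centre of the collar's underside, 66 mm below the grip's top; z up along the gauge
- gauge_tip (a point): The lowest point of the rounded spring tip (8 mm in diameter), on the gauge's axis, 45 mm below the gauge's origin when the tip is fully out; it moves up towards the body as the tip is pressed in
- plunger (a joint): How far the spring tip is pressed in: 0 fully out to 0.010 m bottomed. The push is 1.4 N as it starts to move and rises by 0.4 N per mm (3.4 N half way, 5.4 N bottomed)
- rail_bottle_a: Nearer to the open end: 34 mm across, 70 mm tall aluminium bottle with white cap, standing on the fixed section; a bystander. Origin: centre of its underside
- rail_bottle_b: Nearer to the stop plate: 34 mm across, 70 mm tall aluminium bottle with white cap, standing on the fixed section; a bystander. Origin: centre of its underside
- tall_flask: Aluminium flask 60 mm across, 120 mm tall, white cap; a bystander at the far side. Origin: centre of its underside
- amber_bottle: Amber glass bottle 48 mm across, 100 mm tall; a bystander at the far side. Origin: centre of its underside
- bowl: Black shallow bowl 100 mm across, 35 mm high; a bystander. Origin: centre of its underside
- tumbler: Clear glass tumbler 66 mm across, 80 mm tall; a bystander. Origin: centre of its underside
- cap: White disc-shaped bottle cap 38 mm across, 14 mm high, lying on the near side; a bystander. Origin: centre of its underside

How it is judged:
By the outcome, as a careful person would: the job done as asked, in the order asked, and still so for the second after the job is handed in, while the arm keeps its last pose, push and grip.
It also fails if it takes over 54 s, if anything falls off the work surface, if the arm or the gripper's body presses on something with over 40 N, if the wrist force passes 120 N, or if a joint passes its speed limit or range.

### The arm

A 7-joint arm with a two-finger parallel gripper is mounted at the origin on the work surface. World frame = base frame: x ahead of the robot, y to its left, z up, the work surface at z = 0. Lengths are in m, angles in rad, forces in N, time in s.
With the tool pointing down it reaches from about 0.4 to 0.875 m from the base axis. Payload 4.4 kg.
Tool frame: the origin (TCP) lies at the very end of the fingers, on their centre line; the grasp point (between the pads) lies 19 mm behind it (bot.hold_point_z is the distance from the TCP to the grasp point, in m); z points along the fingers, y is the line along which they close (so a half turn about z gives the same grasp; the last joint's range is limited). The gripper opens to 85 mm and grips with 20 to 120 N. Pads are 22 mm wide; open, the fingers measure 114 mm over their backs; the gripper's body (76 mm by 85 mm) begins 54 mm behind the grasp point. The pads swing forward as they close: fully open they stand 13 mm farther back than shut.
Start: joints at [1.207, 0.628, 0.038, 1.517, -0.027, 0.996, -0.02], TCP at [0.191, -0.621, 0.231] pointing down, gripper open.
Joint ranges: [-3.06, 3.06], [-0.37, 2.12], [-1.25, 1.32], [0.18, 2.47], [-1.1, 4.24], [0.23, 1.98], [-2.94, 2.94]. Speed limits (rad/s): [2.57, 2.57, 3.14, 3.14, 3.14, 3.14, 3.14].

### API

Orientations are given as a 3x3 rotation matrix whose columns are the frame's x, y, z axes.
In Python, from bench import bot, read_camera gives the robot as it stands (bot), with the cameras as plain functions.
- The arm moves only by the tool hand_motion, called after "Call:" in YAML: its name, and indented under it one key for each argument. Schema: {"type":"object","properties":{"deltas":{"type":"object","properties":{"aperture":{"type":"array","items":{"type":"number"},"minItems":1,"maxItems":20},"sx":{"type":"array","items":{"type":"number"},"minItems":1,"maxItems":20},"sy":{"type":"array","items":{"type":"number"},"minItems":1,"maxItems":20},"sz":{"type":"array","items":{"type":"number"},"minItems":1,"maxItems":20},"turn":{"type":"array","items":{"type":"number"},"minItems":1,"maxItems":20}},"additionalProperties":false,"required":["aperture","sx","sy","sz","turn"]},"only":{"type":"string"},"quiet":{"type":"boolean"},"lines":{"type":"string"}},"required":["deltas"],"additionalProperties":false}. deltas is an object with one list for each field, all of the same length, 1 to 20, a row being the entries at one place: aperture (the finger opening in m), sx, sy, sz (the shift in normalised numbers (1 is 0.75 m)), turn (a turn about the tool's z in fractions of the full range, 1 being pi/2 rad); each row is the pose to reach, as a shift and turn from the pose commanded when the call began, along the tool's axes at that moment; what a row does not reach only later rows make up. A row lasts 1/8 s, in which the tool goes at most 0.0625 m and 0.188 rad, less where a joint would pass 70% of its speed; a pose out of reach is approached as far as the arm can. The fingers move at their own pace and stop on an object; the grip force is fixed at half the most. Time passes only in rows, so rows that do not move let the fingers close. The tool returns the time, the measured TCP pose, the force, the opening and the grip force at its end. only (a regular expression) keeps the lines of the reply that match it, lines (a string "A,B") keeps lines A to B, and quiet returns only ok. A shift or turn number past 1, either way, is cut back to 1. Input that does not fit is refused with a message, and nothing moves.
- bot.get_state(): the state, without advancing time (a new reading comes with each control period).
- read_camera(name): name is "side" or "top" or "wrist"; returns a dict with "frame" (480x640x3 uint8, blue, green, red), "fx", "fy", "cx", "cy" (pixels), "R" (3x3) and "t" (3): a world point X has camera coordinates R X + t. Camera axes: x right, y down, z forward; pixel columns grow to the right and rows downward; lengths in m; the calibration is good to about 2 mm. A picture is of the moment at which its call begins. There is no depth.
- bot.hand_in(): hands the job in; it is judged then, once.
The state is a dict: "time": time; "q": joint angles; "qd": joint speeds; "tau": joint torques, N m; "tool_pos": TCP position; "tool_rot": TCP orientation; "ft_force": force on the tool from outside, world axes, zero at the start; "moment": the same for the moment, N m; "width": finger opening in m; "grasp_force": force on a finger pad.
Only numpy, scipy, OpenCV 4.12 (cv2) and the standard library are available. Lean on these libraries where they do the work, as an engineer would, in place of code of your own. Each camera call takes 0.05 s, during which the arm holds its last target. There are 200 camera calls.

## Working session

There is one attempt and no reset: what is moved stays moved. The work goes in short steps, Python scripts to look and compute and a tool call to move; the robot and the scene stay as the last step left them, time stands still between calls to the robot, and variables do not carry over. Pictures are saved under pics/ and viewed, at most 12 in all, crops included, and the job is handed in when it is done.

```bash
ls; mkdir -p pics
```

Run:
```python
from bench import bot, read_camera
import cv2,pickle
for n in ["top","side"]:
    c=read_camera(n); cv2.imwrite(f"pics/{n}0.png",c["frame"]); pickle.dump(c,open(f"{n}0.pkl","wb"))
    print(n,c["fx"],c["cx"],c["cy"],c["R"],c["t"])
s=bot.get_state(); print(s["time"],s["tool_pos"],s["tool_rot"],s["width"],bot.hold_point_z)
```

```text
bench.py
pics
top 599.0264056187759 320.6075400784014 234.07281085354543 [[-0.02132568 -0.99977149  0.00147449]
 [-0.99165651  0.020965   -0.12719209]
 [ 0.12713212 -0.00417465 -0.99187701]] [-0.01002338  0.5836112   1.04259332]
side 453.5528367511338 321.1928322935295 237.43197826315193 [[-0.81195643 -0.58360665  0.01140327]
 [-0.46165671  0.63009064 -0.62438679]
 [ 0.35721119 -0.51223926 -0.78103208]] [0.4750708  0.33565667 0.72417931]
0.1 [ 0.19057509 -0.62083276  0.23048075] [[ 9.55991384e-01  2.93394253e-01 -5.34281786e-04]
 [ 2.93394738e-01 -9.55989951e-01  1.65567877e-03]
 [-2.50013833e-05 -1.73957010e-03 -9.99998487e-01]] 0.0852138488773477 0.0187
```

View pics/top0.png

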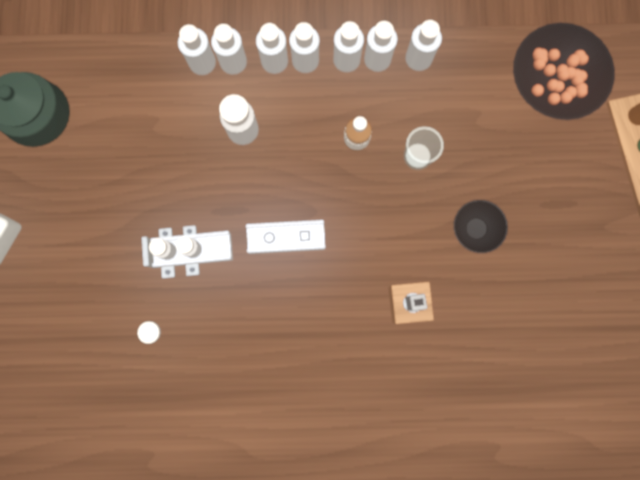

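View pics/side0.png

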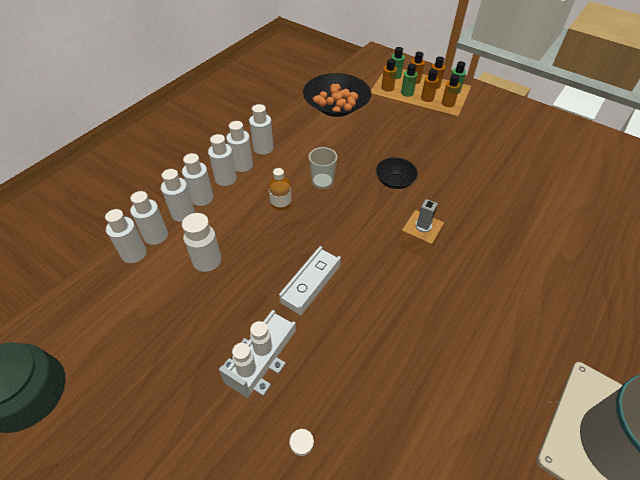

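The top view shows the dock at about (192,249), the rail at (286,236) with its ring at (269,238), and the holder with the gauge at (413,303). The side view agrees. I'll enlarge both areas.

Run:
```python
import cv2,pickle,numpy as np
f=pickle.load(open("top0.pkl","rb"))["frame"]
a=cv2.resize(f[210:290,135:335],None,fx=4,fy=4,interpolation=cv2.INTER_CUBIC)
b=cv2.resize(f[275:330,385:440],None,fx=5,fy=5,interpolation=cv2.INTER_CUBIC)
g=pickle.load(open("side0.pkl","rb"))["frame"]
c=cv2.resize(g[190:250,395:450],None,fx=4.6,fy=4.6,interpolation=cv2.INTER_CUBIC)
im=np.zeros((600,800,3),np.uint8); im[:320]=a; im[322:597,:275]=b; im[322:322+c.shape[0],300:300+c.shape[1]]=c
cv2.imwrite("pics/crop0.png",im)
```

```text
(no output)
```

View pics/crop0.png

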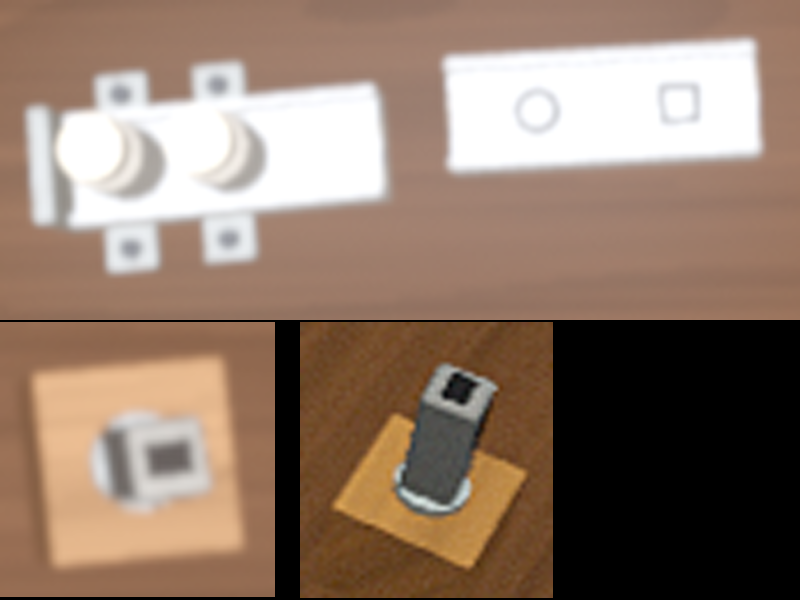

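Create h.py:
```python
import numpy as np,pickle
def ray(c,u,v,z):
    R=np.array(c["R"]);t=np.array(c["t"]);o=-R.T@t
    d=R.T@np.array([(u-c["cx"])/c["fx"],(v-c["cy"])/c["fy"],1]); return o+d*(z-o[2])/d[2]
def proj(c,X):
    p=np.array(c["R"])@np.array(X)+np.array(c["t"]); return np.array([c["fx"]*p[0]/p[2]+c["cx"],c["fy"]*p[1]/p[2]+c["cy"]])
```

Run:
```python
from h import *
np.set_printoptions(precision=4,suppress=True)
T=pickle.load(open("top0.pkl","rb"));S=pickle.load(open("side0.pkl","rb"))
A=lambda x,y:(135+x/4-.4,210+y/4-.4)
for n,l in dict(dock=[(376,84,.032),(388,197,.032)],rail=[(443,57,.032),(449,172,.032),(762,154,.032),(754,40,.032)],ring=[(537,110,.024)],sq=[(680,104,.024)]).items():
    P=np.array([ray(T,*A(x,y),z) for x,y,z in l]); print(n,P[:,:2].tolist()); print(P.mean(0)[:2],np.linalg.norm(np.diff(P,axis=0),axis=1))
G=np.array([ray(T,385+x/5-.4,275+(y-322)/5-.4,.121) for x,y in [(134,425),(200,415),(211,490),(141,500)]]);print("gauge",G[:,:2],G.mean(0))
H=np.array([ray(T,385+x/5-.4,275+(y-322)/5-.4,.055) for x,y in [(32,374),(222,356),(243,549),(53,568)]]);print("holder",H[:,:2],H.mean(0))
G=np.array([ray(S,395+(x-300)/4.6-.4,190+(y-322)/4.6-.4,.121) for x,y in [(440,365),(497,386),(474,420),(420,400)]]);print("gaugeS",G[:,:2],G.mean(0))
```

```text
dock [[0.5938123212690114, 0.1441583009844972], [0.5423377438886757, 0.13884820416676977]]
[0.5681 0.1415] [0.0517]
rail [[0.6055345819623585, 0.11374492670016914], [0.5530645590415705, 0.11132040880965671], [0.5582340927511512, -0.030001949126284108], [0.6103567484536399, -0.027528108783452618]]
[0.5818 0.0419] [0.0525 0.1414 0.0522]
ring [[0.5813988386932584, 0.07201630850057772]]
[0.5814 0.072 ] []
sq [[0.5827771559792347, 0.006789222277572494]]
[0.5828 0.0068] []
gauge [[ 0.4683 -0.1688]
 [ 0.4711 -0.1906]
 [ 0.4466 -0.1932]
 [ 0.4439 -0.1701]] [ 0.4575 -0.1807  0.121 ]
holder [[ 0.4883 -0.1439]
 [ 0.4932 -0.2108]
 [ 0.426  -0.2151]
 [ 0.4209 -0.1487]] [ 0.4571 -0.1796  0.055 ]
gaugeS [[ 0.4702 -0.1887]
 [ 0.4449 -0.1921]
 [ 0.4439 -0.1688]
 [ 0.4676 -0.1655]] [ 0.4567 -0.1788  0.121 ]
```

Add to h.py:
```python
def go(s,P,ang=None):
    """tool-axes shift and turn to TCP P, tool y at world angle ang (deg)"""
    R=np.array(s["tool_rot"]); d=R.T@(np.array(P)-s["tool_pos"]); tr=0
    if ang is not None:
        cur=np.degrees(np.arctan2(R[1,1],R[0,1])); tr=-np.radians((ang-cur+180)%360-180)
    print("shift",np.round(d,4),"n",round(np.linalg.norm(d)/.0625,1),"turn",round(tr,4))
```

Run:
```python
from h import *
from bench import bot, read_camera
c=read_camera("wrist");s=bot.get_state()
R=np.array(c["R"]);o=-R.T@np.array(c["t"]);Rt=np.array(s["tool_rot"])
print("cam in tool",Rt.T@(o-s["tool_pos"]),(R@Rt).round(3),c["fx"])
go(s,[.57,.09,.25],2)
```

```text
cam in tool [ 0.06585553  0.00029727 -0.14243111] [[-0.     1.    -0.   ]
 [-0.965 -0.    -0.261]
 [-0.261  0.     0.965]] 431.88817143217096
shift [ 0.5713 -0.5683 -0.0186] n 12.9 turn -1.3078
```

The manual's scale: shifts go in shares of 0.75 m and turns go in shares of pi/2 rad. Converting my numbers, 0.571 m / 0.75 = 0.7613, -0.568 m / 0.75 = -0.7573, -1.308 rad / 1.5708 = -0.8327.

Call:
hand_motion:
  deltas: {"aperture":[0.085, 0.085, 0.085, 0.085, 0.085, 0.085, 0.085, 0.085, 0.085, 0.085, 0.085, 0.085, 0.085, 0.085, 0.085, 0.085, 0.085], "sx":[0.7613, 0.7613, 0.7613, 0.7613, 0.7613, 0.7613, 0.7613, 0.7613, 0.7613, 0.7613, 0.7613, 0.7613, 0.7613, 0.7613, 0.7613, 0.7613, 0.7613], "sy":[-0.7573, -0.7573, -0.7573, -0.7573, -0.7573, -0.7573, -0.7573, -0.7573, -0.7573, -0.7573, -0.7573, -0.7573, -0.7573, -0.7573, -0.7573, -0.7573, -0.7573], "sz":[-0.0253, -0.0253, -0.0253, -0.0253, -0.0253, -0.0253, -0.0253, -0.0253, -0.0253, -0.0253, -0.0253, -0.0253, -0.0253, -0.0253, -0.0253, -0.0253, -0.0253], "turn":[-0.8327, -0.8327, -0.8327, -0.8327, -0.8327, -0.8327, -0.8327, -0.8327, -0.8327, -0.8327, -0.8327, -0.8327, -0.8327, -0.8327, -0.8327, -0.8327, -0.8327]}

```text
time: 2.28
tool_pos: [0.5698, 0.0876, 0.2504]
tool_rot: [[-0.033, 0.999, 0.0], [0.999, 0.033, -0.001], [-0.001, 0.0, -1.0]]
ft_force: [0.3, 0.5, -0.3]
width: 0.0853
grasp_force: 0.0
```

Run:
```python
from h import *
from bench import bot, read_camera
import cv2
c=read_camera("wrist");pickle.dump(c,open("w1.pkl","wb"));s=bot.get_state();print(s["tool_rot"])
cv2.imwrite("pics/w1.png",c["frame"])
```

```text
[[-3.30698909e-02  9.99453035e-01  1.12457588e-04]
 [ 9.99452947e-01  3.30699364e-02 -4.30352302e-04]
 [-4.33835880e-04  9.81643641e-05 -9.99999901e-01]]
```

View pics/w1.png

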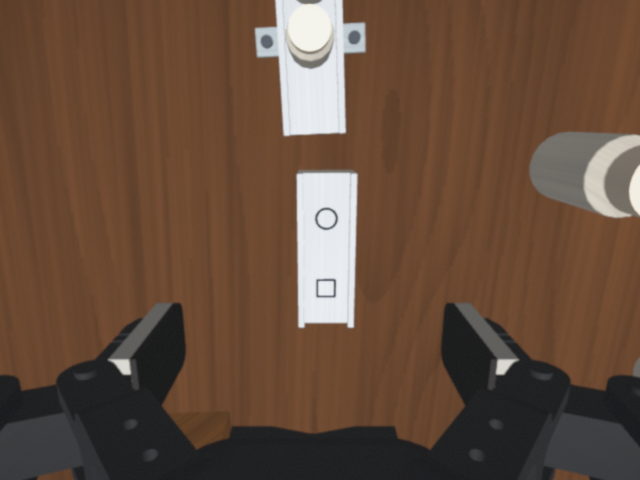

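The dock's open end is at about (285-345, 133) and the rail spans (297-357, 170-327). I'll enlarge it for exact corners.

Run:
```python
import cv2,pickle,numpy as np
f=pickle.load(open("w1.pkl","rb"))["frame"]
im=np.zeros((600,800,3),np.uint8)
a=cv2.resize(f[0:145,250:365],None,fx=3.4,fy=3.4,interpolation=cv2.INTER_CUBIC)
b=cv2.resize(f[160:335,250:365],None,fx=3.4,fy=3.4,interpolation=cv2.INTER_CUBIC)
im[:a.shape[0],:391]=a; im[:595,400:791]=b
cv2.imwrite("pics/w1c.png",im)
```

```text
(no output)
```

View pics/w1c.png

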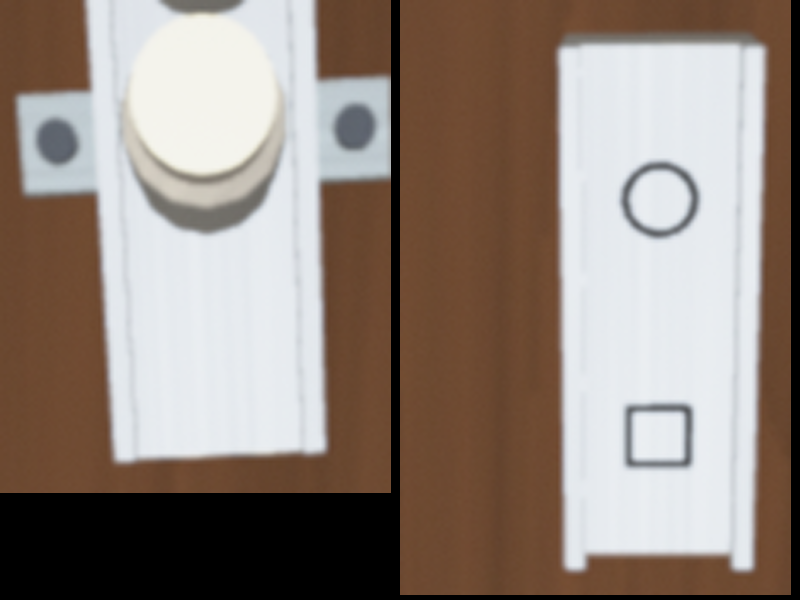

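Run:
```python
from h import *
np.set_printoptions(precision=4,suppress=True)
c=pickle.load(open("w1.pkl","rb"))
D=lambda x,y,z=.032:ray(c,250+x/3.4-.35,y/3.4-.35,z)[:2]
L=lambda x,y,z=.032:ray(c,250+(x-400)/3.4-.35,160+y/3.4-.35,z)[:2]
an=lambda v:np.degrees(np.arctan2(v[1],v[0]))-90
d1,d2,d3,d4=D(115,462),D(326,454),D(85,0),D(315,0)
print("dock end",d1,d2,(d1+d2)/2,np.linalg.norm(d1-d2),"angs",an(d2-d1)+90,an(d3-d1),an(d4-d2))
a,b,e,f=L(558,46),L(765,46),L(564,571),L(753,571)
print("rail",a,b,e,f,"mean",(a+b+e+f)/4,"end",(a+b)/2,np.linalg.norm(a-b),np.linalg.norm(a-e),np.linalg.norm(b-f),"angs",an(b-a)+90,an(f-e)+90,an(a-e),an(b-f))
r,s=L(660,199,.024),L(659,436,.024);print("ring",r,"sq",s,an(r-s),np.linalg.norm(r-s))
```

```text
dock end [0.5441 0.1407] [0.5945 0.1442] [0.5693 0.1425] 0.05048954228370334 angs 3.994822930654422 4.677093004456495 4.441308046989576
rail [0.5551 0.1106] [0.6058 0.1122] [ 0.5599 -0.0305] [ 0.6109 -0.0288] mean [0.5829 0.0409] end [0.5804 0.1114] 0.05066196657779235 0.14110023908097094 0.14110534454649443 angs 1.8811597513371936 1.8764347404547976 1.9551343594944228 2.0985857998658304
ring [0.5819 0.0713] sq [0.5843 0.0061] 2.1041413368728996 0.06520446857324913
```

Run:
```python
from h import *
from bench import bot, read_camera
go(bot.get_state(),[.5829,.0411,.006],1.97)
```

```text
shift [-0.0471  0.0115  0.2445] n 4.0 turn -0.0013
```

Converted, 0.2 m / 0.75 = 0.2667, 0.17 m / 0.75 = 0.2267.

Call:
hand_motion:
  deltas: {"aperture":[0.085, 0.085, 0.085, 0.085, 0.085, 0.085], "sx":[-0.064, -0.064, -0.064, -0.064, -0.064, -0.064], "sy":[0.0153, 0.0153, 0.0153, 0.0153, 0.0153, 0.0153], "sz":[0.0667, 0.1467, 0.2267, 0.2667, 0.2667, 0.2667], "turn":[0, 0, 0, 0, 0, 0]}

```text
time: 3.08
tool_pos: [0.5843, 0.0416, 0.0517]
tool_rot: [[-0.035, 0.999, 0.002], [0.999, 0.035, 0.0], [0.0, 0.002, -1.0]]
ft_force: [0.7, -0.4, 0.5]
width: 0.0849
grasp_force: 0.0
```

Run:
```python
from h import *
from bench import bot, read_camera
go(bot.get_state(),[.5829,.0411,.006],1.97)
```

```text
shift [-0.0005 -0.0015  0.0457] n 0.7 turn 0.0002
```

Converted, 0.045 m / 0.75 = 0.06, 0.035 m / 0.75 = 0.0467.

Call:
hand_motion:
  deltas: {"aperture":[0.085, 0.085, 0.085, 0.03, 0.03, 0.03, 0.03, 0.03], "sx":[-0.0007, -0.0007, -0.0007, -0.0007, -0.0007, -0.0007, -0.0007, -0.0007], "sy":[-0.002, -0.002, -0.002, -0.002, -0.002, -0.002, -0.002, -0.002], "sz":[0.0467, 0.06, 0.06, 0.06, 0.06, 0.06, 0.06, 0.06], "turn":[0, 0, 0, 0, 0, 0, 0, 0]}

```text
time: 4.08
tool_pos: [0.5827, 0.0412, 0.0067]
tool_rot: [[-0.035, 0.999, 0.002], [0.999, 0.035, 0.0], [0.0, 0.002, -1.0]]
ft_force: [-0.4, 0.2, 5.7]
width: 0.0493
grasp_force: 63.8
```

Run:
```python
from h import *
from bench import bot, read_camera
s=bot.get_state();print(s["tool_rot"])
go(s,[.5747,.0727,.006],4.4)
```

```text
[[-3.49562004e-02  9.99386334e-01  2.24049810e-03]
 [ 9.99388843e-01  3.49559496e-02  1.51001609e-04]
 [ 7.25902053e-05  2.24440725e-03 -9.99997479e-01]]
shift [ 0.0318 -0.0069  0.0007] n 0.5 turn -0.0418
```

Converted, 0.022 m / 0.75 = 0.0293, 0.016 m / 0.75 = 0.0213, -0.042 rad / 1.5708 = -0.0267.

Call:
hand_motion:
  deltas: {"aperture":[0.03, 0.03, 0.03, 0.03, 0.03], "sx":[0.0107, 0.0213, 0.0293, 0.0293, 0.0293], "sy":[-0.0053, -0.0093, -0.0093, -0.0093, -0.0093], "sz":[0, 0, 0, 0, 0], "turn":[-0.0127, -0.0267, -0.0267, -0.0267, -0.0267]}

```text
time: 4.7
tool_pos: [0.5751, 0.0608, 0.0067]
tool_rot: [[-0.075, 0.997, 0.002], [0.997, 0.075, -0.002], [-0.002, 0.002, -1.0]]
ft_force: [0.1, -2.8, 6.9]
width: 0.0489
grasp_force: 63.7
```

Run:
```python
from h import *
from bench import bot, read_camera
import cv2
s=bot.get_state()
go(s,[.5747,.0727,.006],4.4)
c=read_camera("wrist");pickle.dump(c,open("w2.pkl","wb"))
f=c["frame"]; print(f.shape)
P=[proj(c,p) for p in [(.5693,.1425,.032),(.5747,.0727,.024)]];print(P)
im=cv2.resize(f[:,180:460],None,fx=1.25,fy=1.25);cv2.imwrite("pics/w2.png",cv2.resize(f[0:300,200:440],None,fx=2,fy=2,interpolation=cv2.INTER_CUBIC))
```

```text
shift [0.0119 0.0005 0.0007] n 0.2 turn -0.0012
(480, 640, 3)
[array([314.35280699,  54.07445715]), array([314.37277425, 299.17360568])]
```

View pics/w2.png

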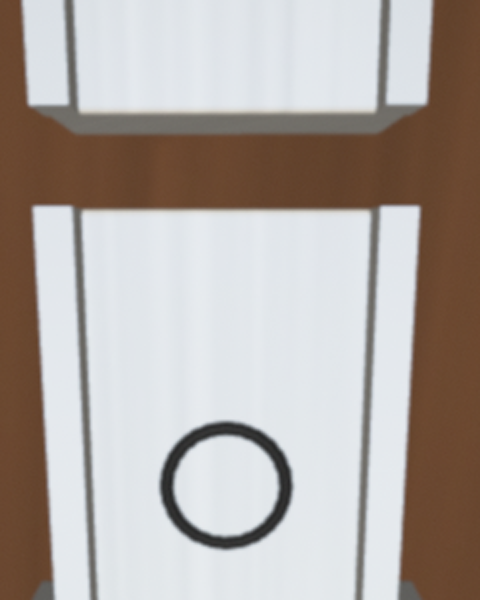

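Close view: dock lip corners are at about (28,106) and (428,105), rail corners at (32,206) and (420,206), and the two end edges are parallel.

Run:
```python
from h import *
np.set_printoptions(precision=4,suppress=True)
c=pickle.load(open("w2.pkl","rb"))
L=lambda x,y,z=.032:ray(c,200+x/2-.25,y/2-.25,z)[:2]
d1,d2,a,b=L(28,106.5),L(428,105.5),L(32,206),L(420,206)
an=lambda v:np.degrees(np.arctan2(v[1],v[0]))
u=np.array([-.0767,.9971]);n=np.array([.9971,.0767]);g=(d1+d2)/2-(a+b)/2
print(d1,d2,a,b,np.linalg.norm(d1-d2),np.linalg.norm(a-b),an(d2-d1),an(b-a),"gap",g@u,"lat",g@n)
print("side angs",an(L(22,0)-d1)-90,an(L(432,0)-d2)-90, an(a-L(53,590))-90, an(b-L(401,590))-90)
print("ring",L(226,485,.024))
```

```text
[0.5441 0.1408] [0.5942 0.1448] [0.5448 0.1289] [0.5948 0.1327] 0.0503103598478668 0.050223622190615935 4.485346190518914 4.338922412653719 gap 0.012012110728560255 lat 0.00026305346700615084
side angs 4.340895546516336 5.5204028946270824 4.213844118845216 4.7530712198262535
ring [0.5728 0.0911]
```

Converted, 0.015 m / 0.75 = 0.02, 0.0003 m / 0.75 = 0.0004.

Call:
hand_motion:
  deltas: {"aperture":[0.03, 0.03, 0.03, 0.03, 0.03, 0.03], "sx":[0.0067, 0.0133, 0.0173, 0.02, 0.02, 0.02], "sy":[0.0004, 0.0004, 0.0004, 0.0004, 0.0004, 0.0004], "sz":[0, 0, 0, 0, 0, 0], "turn":[0, 0, 0, 0, 0, 0]}

```text
time: 5.5
tool_pos: [0.5745, 0.073, 0.0067]
tool_rot: [[-0.074, 0.997, 0.002], [0.997, 0.074, -0.005], [-0.006, 0.002, -1.0]]
ft_force: [-0.2, -9.4, 7.6]
width: 0.0489
grasp_force: 63.8
```

Converted, 0.003 m / 0.75 = 0.004, 0.002 m / 0.75 = 0.0027.

Call:
hand_motion:
  deltas: {"aperture":[0.03, 0.03, 0.03], "sx":[0.0027, 0.004, 0.004], "sy":[0, 0, 0], "sz":[0, 0, 0], "turn":[0, 0, 0]}

```text
time: 5.88
tool_pos: [0.5744, 0.073, 0.0067]
tool_rot: [[-0.073, 0.997, 0.002], [0.997, 0.073, -0.009], [-0.009, 0.001, -1.0]]
ft_force: [1.4, -12.9, 8.8]
width: 0.0488
grasp_force: 63.9
```

Run:
```python
from bench import bot, read_camera
import cv2,pickle
c=read_camera("wrist");pickle.dump(c,open("w3.pkl","wb"))
cv2.imwrite("pics/w3.png",cv2.resize(c["frame"][0:230,200:440],None,fx=2.5,fy=2.5,interpolation=cv2.INTER_CUBIC))
```

```text
(no output)
```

View pics/w3.png

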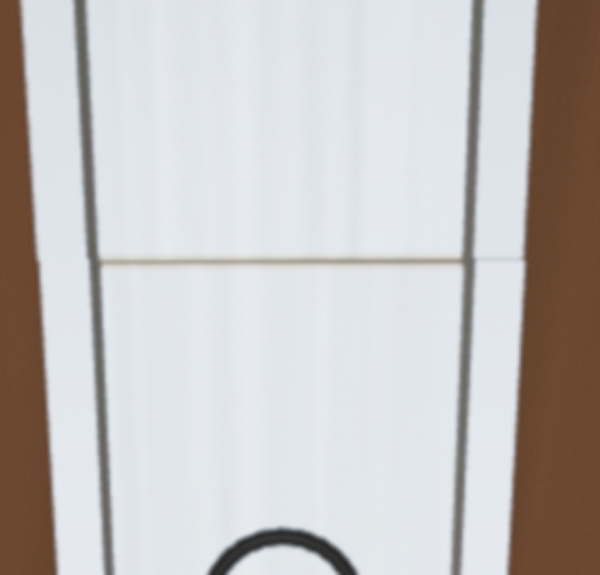

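Converted, -0.08 m / 0.75 = -0.1067, -0.03 m / 0.75 = -0.04.

Call:
hand_motion:
  deltas: {"aperture":[0.03, 0.03, 0.085, 0.085, 0.085, 0.085, 0.085, 0.085, 0.085], "sx":[-0.0033, -0.0033, -0.0033, -0.0033, -0.0033, -0.0033, -0.0033, -0.0033, -0.0033], "sy":[-0.0005, -0.0005, -0.0005, -0.0005, -0.0005, -0.0005, -0.0005, -0.0005, -0.0005], "sz":[0, 0, 0, 0, 0, 0, -0.04, -0.1067, -0.1067], "turn":[0, 0, 0, 0, 0, 0, 0, 0, 0]}

```text
time: 7.05
tool_pos: [0.5753, 0.0792, 0.0887]
tool_rot: [[-0.077, 0.997, 0.007], [0.997, 0.077, 0.002], [0.001, 0.007, -1.0]]
ft_force: [0.5, 0.6, -0.9]
width: 0.085
grasp_force: 0.0
```

Run:
```python
from bench import bot, read_camera
import cv2,pickle
c=read_camera("wrist");pickle.dump(c,open("w4.pkl","wb"))
f=c["frame"][40:340,220:420]
cv2.imwrite("pics/w4.png",cv2.resize(f,None,fx=2,fy=2,interpolation=cv2.INTER_CUBIC))
```

```text
(no output)
```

View pics/w4.png

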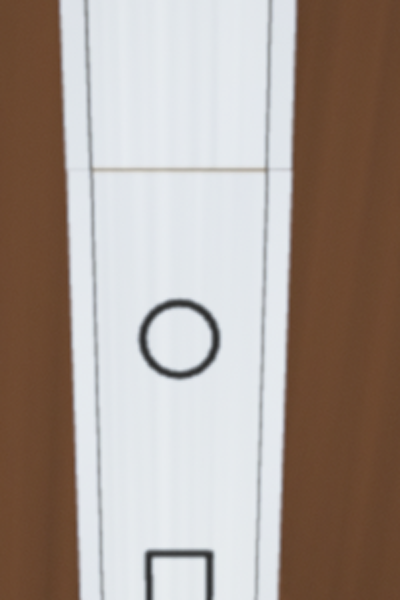

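Run:
```python
from h import *
from bench import bot, read_camera
c=pickle.load(open("w4.pkl","rb"))
L=lambda x,y,z=.032:ray(c,220+x/2-.25,40+y/2-.25,z)[:2]
print("ring",L(179,338,.024),"joint",L(67,170),L(292,170),"line mm", np.linalg.norm(L(180,171)-L(180,170))*1e3)
go(bot.get_state(),[.457,-.18,.25],6.5)
```

```text
ring [0.5721687  0.10320524] joint [0.54429581 0.14091366] [0.59437885 0.14478035] line mm 0.21604784810457525
shift [-0.2487 -0.1358 -0.1637] n 5.2 turn -0.0364
```

Converted, -0.249 m / 0.75 = -0.332, -0.2 m / 0.75 = -0.2667, -0.036 rad / 1.5708 = -0.0229.

Call:
hand_motion:
  deltas: {"aperture":[0.085, 0.085, 0.085, 0.085, 0.085, 0.085, 0.085, 0.085, 0.085], "sx":[0, -0.0667, -0.1333, -0.2, -0.2667, -0.332, -0.332, -0.332, -0.332], "sy":[0, -0.0373, -0.0733, -0.1107, -0.1467, -0.1813, -0.1813, -0.1813, -0.1813], "sz":[-0.08, -0.12, -0.1467, -0.1733, -0.2, -0.2187, -0.2187, -0.2187, -0.2187], "turn":[0, -0.0229, -0.0229, -0.0229, -0.0229, -0.0229, -0.0229, -0.0229, -0.0229]}

```text
time: 8.22
tool_pos: [0.4564, -0.1788, 0.2486]
tool_rot: [[-0.116, 0.993, -0.001], [0.993, 0.116, 0.001], [0.001, -0.001, -1.0]]
ft_force: [0.9, 0.9, 0.2]
width: 0.085
grasp_force: 0.0
```

Run:
```python
from h import *
from bench import bot, read_camera
import cv2
c=read_camera("wrist");pickle.dump(c,open("w5.pkl","wb"))
print(proj(c,[.457,-.18,.121]))
cv2.imwrite("pics/w5.png",cv2.resize(c["frame"][150:350,220:420],None,fx=3,fy=3,interpolation=cv2.INTER_CUBIC))
```

```text
[313.71425989 228.67458441]
```

View pics/w5.png

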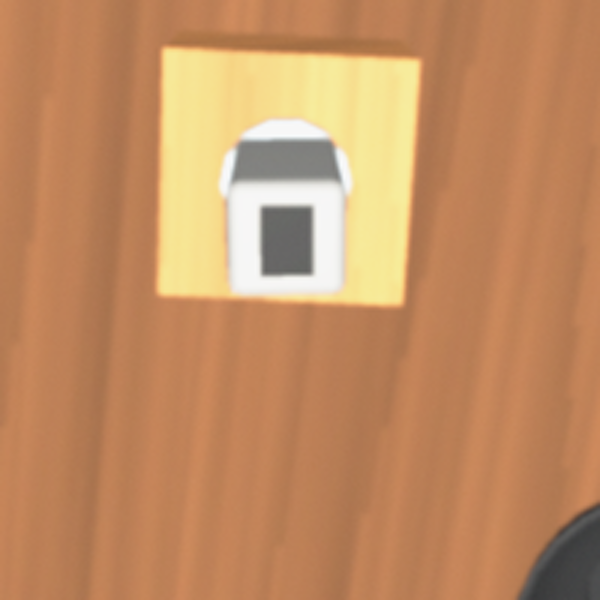

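Run:
```python
from h import *
from bench import bot, read_camera
c=pickle.load(open("w5.pkl","rb"))
L=lambda x,y:ray(c,220+x/3-.33,150+y/3-.33,.121)[:2]
P=np.array([L(228,181),L(344,181),L(345,293),L(230,295)]);m=P.mean(0);print(P,m)
an=lambda v:np.degrees(np.arctan2(v[1],v[0]))
print(an(P[1]-P[0]),an(P[2]-P[3]),an(P[0]-P[3])-90,an(P[1]-P[2])-90,np.linalg.norm(np.diff(P,axis=0),axis=1))
go(bot.get_state(),[*m,.07],6.5)
```

```text
[[ 0.44416355 -0.169169  ]
 [ 0.46862299 -0.16631767]
 [ 0.4720203  -0.19085806]
 [ 0.44725203 -0.1942028 ]] [ 0.45801472 -0.18013688]
6.649175292819236 7.690768804196737 7.033191691971865 7.881785027941078 [0.02462508 0.02477443 0.02499309]
shift [-0.0017  0.0015  0.1787] n 2.9 turn 0.0026
```

Converted, 0.178 m / 0.75 = 0.2373, 0.15 m / 0.75 = 0.2, -0.009 rad / 1.5708 = -0.0057.

Call:
hand_motion:
  deltas: {"aperture":[0.085, 0.085, 0.085, 0.085, 0.085, 0.085, 0.085], "sx":[-0.0013, -0.0013, -0.0013, -0.0013, -0.0013, -0.0013, -0.0013], "sy":[0.0013, 0.0013, 0.0013, 0.0013, 0.0013, 0.0013, 0.0013], "sz":[0.0667, 0.1333, 0.2, 0.2373, 0.2373, 0.2373, 0.2373], "turn":[-0.0057, -0.0057, -0.0057, -0.0057, -0.0057, -0.0057, -0.0057]}

```text
time: 9.15
tool_pos: [0.4584, -0.1815, 0.0727]
tool_rot: [[-0.122, 0.993, 0.003], [0.993, 0.122, -0.001], [-0.001, 0.003, -1.0]]
ft_force: [0.4, 0.5, 1.0]
width: 0.0846
grasp_force: 0.0
```

Run:
```python
from h import *
from bench import bot, read_camera
go(bot.get_state(),[.4578,-.1801,.07],7.2)
```

```text
shift [ 0.0015 -0.0004  0.0027] n 0.0 turn -0.0034
```

Converted, 0.002 m / 0.75 = 0.0027, 0.0015 m / 0.75 = 0.002, -0.003 rad / 1.5708 = -0.0019.

Call:
hand_motion:
  deltas: {"aperture":[0.085, 0.01, 0.01, 0.01, 0.01, 0.01, 0.01, 0.01, 0.01], "sx":[0.002, 0.002, 0.002, 0.002, 0.002, 0.002, 0.002, 0.002, 0.002], "sy":[-0.0005, -0.0005, -0.0005, -0.0005, -0.0005, -0.0005, -0.0005, -0.0005, -0.0005], "sz":[0.0027, 0.0027, 0.0027, 0.0027, 0.0027, 0.0027, 0.0027, 0.0027, 0.0027], "turn":[-0.0019, -0.0019, -0.0019, -0.0019, -0.0019, -0.0019, -0.0019, -0.0019, -0.0019]}

```text
time: 10.28
tool_pos: [0.457, -0.18, 0.0695]
tool_rot: [[-0.125, 0.992, 0.001], [0.992, 0.125, -0.0], [-0.0, 0.001, -1.0]]
ft_force: [0.6, 0.3, 5.8]
width: 0.0253
grasp_force: 59.2
```

Run:
```python
from bench import bot, read_camera
s=bot.get_state();print(s["tool_pos"],s["tool_rot"],s["moment"])
```

```text
[ 0.45696693 -0.18002608  0.06952242] [[-1.24693451e-01  9.92195142e-01  5.85182881e-04]
 [ 9.92195274e-01  1.24693594e-01 -2.12923947e-04]
 [-2.84230662e-04  5.54065467e-04 -9.99999806e-01]] [-0.03233545  0.03401633 -0.00935116]
```

Converted, -0.09 m / 0.75 = -0.12, -0.06 m / 0.75 = -0.08.

Call:
hand_motion:
  deltas: {"aperture":[0.01, 0.01, 0.01, 0.01, 0.01], "sx":[0, 0, 0, 0, 0], "sy":[0, 0, 0, 0, 0], "sz":[-0.04, -0.08, -0.12, -0.12, -0.12], "turn":[0, 0, 0, 0, 0]}

```text
time: 10.9
tool_pos: [0.4557, -0.1799, 0.1583]
tool_rot: [[-0.124, 0.992, -0.002], [0.992, 0.124, 0.0], [0.001, -0.002, -1.0]]
ft_force: [-0.2, -0.2, -2.3]
width: 0.025
grasp_force: 60.5
```

Run:
```python
from h import *
from bench import bot, read_camera
go(bot.get_state(),[.5723,.1029,.13],4.4)
```

```text
shift [0.2661 0.151  0.0282] n 4.9 turn 0.0479
```

Converted, 0.266 m / 0.75 = 0.3547, 0.13 m / 0.75 = 0.1733, 0.048 rad / 1.5708 = 0.0306.

Call:
hand_motion:
  deltas: {"aperture":[0.01, 0.01, 0.01, 0.01, 0.01, 0.01, 0.01, 0.01, 0.01, 0.01], "sx":[0.0533, 0.12, 0.1867, 0.2533, 0.3067, 0.3547, 0.3547, 0.3547, 0.3547, 0.3547], "sy":[0.0307, 0.068, 0.1053, 0.144, 0.1733, 0.2, 0.2, 0.2, 0.2, 0.2], "sz":[0, 0, 0, 0, 0.0133, 0.0373, 0.0373, 0.0373, 0.0373, 0.0373], "turn":[0, 0.0127, 0.0306, 0.0306, 0.0306, 0.0306, 0.0306, 0.0306, 0.0306, 0.0306]}

```text
time: 12.15
tool_pos: [0.5724, 0.1013, 0.1315]
tool_rot: [[-0.075, 0.997, 0.0], [0.997, 0.075, -0.001], [-0.001, 0.0, -1.0]]
ft_force: [-0.4, -0.2, -2.1]
width: 0.0254
grasp_force: 60.4
```

Run:
```python
from h import *
from bench import bot, read_camera
import cv2
s=bot.get_state();print(s["tool_rot"],s["ft_force"])
go(s,[.5723,.1029,.13],4.4)
S=read_camera("side");pickle.dump(S,open("side6.pkl","wb"));W=read_camera("wrist");pickle.dump(W,open("w6.pkl","wb"))
tip=np.array(s["tool_pos"])-[0,0,.0595]
u,v=proj(S,tip);print("pred tip side",u,v,proj(W,tip),"ring",proj(S,[.5723,.1029,.024]),proj(W,[.5723,.1029,.024]))
u0,v0=int(u)-40,int(v)-50
a=cv2.resize(S["frame"][v0:v0+100,u0:u0+80],None,fx=5,fy=5,interpolation=cv2.INTER_CUBIC);print(u0,v0)
b=cv2.resize(W["frame"][:,220:420],None,fx=1.9,fy=1.04)
b=cv2.resize(W["frame"][60:310,230:430],None,fx=2,fy=2,interpolation=cv2.INTER_CUBIC)
cv2.imwrite("pics/s6.png",np.hstack([a[:500],b]))
```

```text
[[-7.51073353e-02  9.97175426e-01  2.39822303e-04]
 [ 9.97175288e-01  7.51074597e-02 -5.60330139e-04]
 [-5.76759889e-04  1.97059970e-04 -9.99999814e-01]] [-0.44334196 -0.17483558 -2.06688249]
shift [0.0016 0.     0.0015] n 0.0 turn -0.0016
pred tip side 294.659872392852 287.33876308482434 [312.65159264 259.55834955] ring [295.05810345 301.61703635] [312.70134297 232.12427253]
254 237
```

View pics/s6.png

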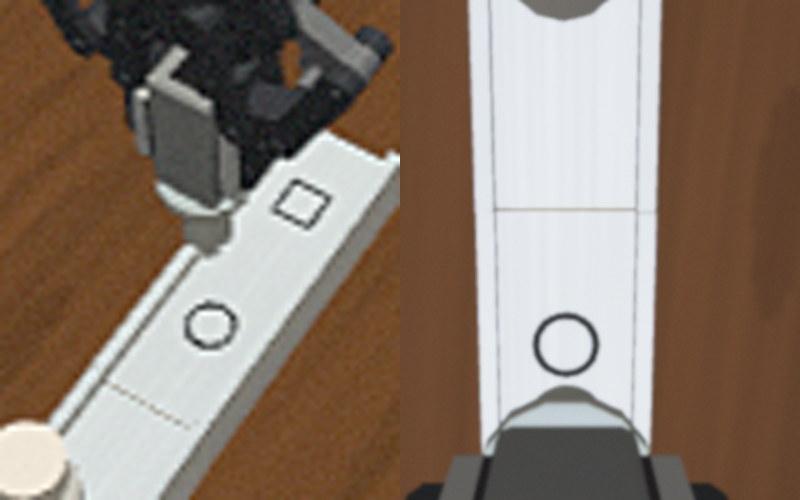

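Run:
```python
from h import *
from bench import bot, read_camera
S=pickle.load(open("side6.pkl","rb"));p=np.array([.5724,.1013,.1315])
for d in [.0145,.0445,.0595]: print(d,(proj(S,p-[0,0,d])-[254,237]+.4)*5)
import cv2
f=S["frame"][280:296,285:306].astype(int).mean(2).astype(int)
for r in f: print(*r)
```

```text
0.0145 [200.87138971 183.70181736]
0.0445 [203.88374847 231.02089649]
0.0595 [205.32541185 253.6669985 ]
75 73 69 73 71 84 97 95 95 95 98 101 99 96 97 183 236 224 221 222 222
80 76 74 64 80 78 88 99 96 98 99 97 94 105 85 165 233 222 221 220 217
75 77 70 78 71 86 107 107 109 111 107 106 106 106 88 166 232 223 221 219 218
76 71 78 80 75 82 103 105 107 112 111 104 106 100 84 162 231 223 219 218 218
73 75 74 71 70 83 99 101 109 110 108 106 101 101 108 181 230 220 220 217 219
75 80 73 79 68 72 97 108 101 105 108 103 100 104 152 214 226 219 218 220 219
76 75 73 67 65 147 219 204 132 103 102 97 135 206 237 228 219 217 220 219 219
72 72 70 66 147 223 236 224 173 125 96 105 143 205 225 220 218 217 220 218 220
77 72 68 120 199 233 219 155 133 175 153 184 209 225 222 220 218 219 218 219 221
74 66 91 182 236 223 180 112 183 232 230 228 223 221 220 219 218 218 218 219 219
65 89 182 237 230 208 110 182 229 223 221 222 219 219 218 217 217 219 220 217 219
62 141 217 231 212 124 147 212 222 218 218 219 220 217 220 219 218 221 218 218 220
118 199 234 216 155 132 197 226 222 219 220 217 218 218 219 220 218 218 219 219 223
200 236 221 182 129 195 227 222 218 219 219 218 216 219 217 219 217 217 218 222 221
235 226 180 110 180 227 220 219 219 216 219 219 216 218 220 219 218 217 221 221 217
232 209 128 152 211 222 219 218 220 220 220 217 220 218 218 219 217 220 222 217 218
```

Converted, 0.044 m / 0.75 = 0.0587, 0.0016 m / 0.75 = 0.0021.

Call:
hand_motion:
  deltas: {"aperture":[0.01, 0.01, 0.01, 0.01, 0.01, 0.01], "sx":[0.0021, 0.0021, 0.0021, 0.0021, 0.0021, 0.0021], "sy":[0, 0, 0, 0, 0, 0], "sz":[0.02, 0.04, 0.0533, 0.0587, 0.0587, 0.0587], "turn":[0, 0, 0, 0, 0, 0]}

```text
time: 13.0
tool_pos: [0.5726, 0.1044, 0.0877]
tool_rot: [[-0.077, 0.997, 0.001], [0.997, 0.077, 0.0], [0.0, 0.001, -1.0]]
ft_force: [0.6, 0.2, -1.6]
width: 0.0249
grasp_force: 60.5
```

Converted, 0.007 m / 0.75 = 0.0093, 0.005 m / 0.75 = 0.0067.

Call:
hand_motion:
  deltas: {"aperture":[0.01, 0.01, 0.01, 0.01, 0.01], "sx":[-0.0019, -0.0019, -0.0019, -0.0019, -0.0019], "sy":[0, 0, 0, 0, 0], "sz":[0.0027, 0.0067, 0.0093, 0.0093, 0.0093], "turn":[0, 0, 0, 0, 0]}

```text
time: 13.62
tool_pos: [0.5726, 0.1027, 0.0805]
tool_rot: [[-0.077, 0.997, 0.001], [0.997, 0.077, -0.0], [-0.0, 0.001, -1.0]]
ft_force: [0.8, -1.0, 1.1]
width: 0.0256
grasp_force: 60.7
```

Converted, 0.0014 m / 0.75 = 0.0019, 0.0008 m / 0.75 = 0.0011.

Call:
hand_motion:
  deltas: {"aperture":[0.01, 0.01, 0.01, 0.01, 0.01], "sx":[0, 0, 0, 0, 0], "sy":[0, 0, 0, 0, 0], "sz":[0.0011, 0.0019, 0.0019, 0.0019, 0.0019], "turn":[0, 0, 0, 0, 0]}

```text
time: 14.25
tool_pos: [0.5725, 0.1028, 0.079]
tool_rot: [[-0.077, 0.997, 0.0], [0.997, 0.077, -0.0], [-0.0, 0.0, -1.0]]
ft_force: [1.3, -1.6, 0.8]
width: 0.0251
grasp_force: 60.9
```

Run:
```python
from h import *
from bench import bot, read_camera
import cv2
W=read_camera("wrist");S=read_camera("side")
F=[]
for i in range(8): read_camera("side");F.append(bot.get_state()["ft_force"])
s=bot.get_state();print(np.mean(F,0),np.std(F,0),s["tool_pos"])
a=cv2.resize(S["frame"][250:330,254:334],None,fx=5,fy=5,interpolation=cv2.INTER_CUBIC)
b=cv2.resize(W["frame"][40:240,220:420],None,fx=2,fy=2,interpolation=cv2.INTER_CUBIC)
cv2.imwrite("pics/f7.png",np.hstack([a,b]))
```

```text
[ 1.45812959 -1.08162123  1.17229369] [0.60266319 0.52152541 0.26697546] [0.57251228 0.10280193 0.07898343]
```

View pics/f7.png

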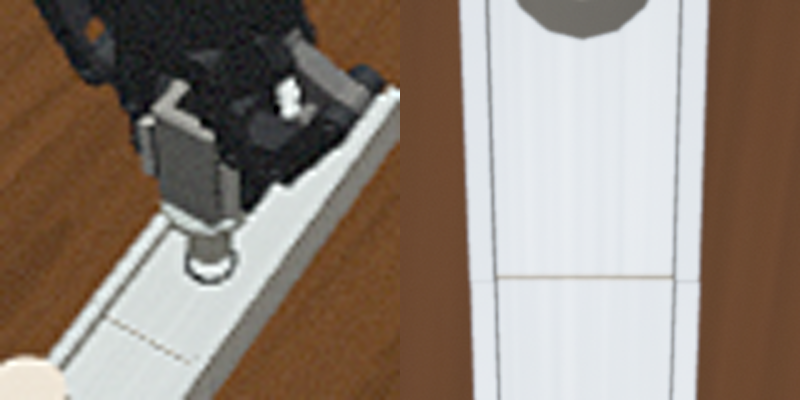

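The gauge is upright on the ring, pressed in about 4.6 mm by force and 4.5 mm by geometry. The joint is still closed and in line.

```bash
python3 -c "
from bench import bot, read_camera
print(bot.hand_in())"
```

```text
the job is handed in; nothing more can be done
None
```

The job is handed in: the loose rail butts against the fixed section, in line by the camera with only a hairline at the joint. The gauge is held upright on the ring mark with its tip pressed in about 4.6 mm, at about 15 s of the 54 s allowed.

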